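# Home and lock the model turntable

## Task

Push the turntable round counter-clockwise (seen from above) until its upright peg rests against the fixed stop, then push the brake lever past its first detent all the way to the second stop, so that the turntable is locked at home. Just push with the fingertips: do not touch or lift the clear cube frame, which must stay standing in the middle of the disc, leave everything else on the table where it is, and finish clear of it all.

Things in the scene. Friction and masses are not known exactly. Their poses are not given: they have to be found in the camera images.
- disc_centre (a point): centre of the top face of the turntable's round cast-iron disc (224 mm across, top 50 mm above the table). Its axes are those of the turntable's base, which is bolted down and does not turn: x from its front to its back, y to the left, z up; their yaw is the base's yaw. The brake lies on the -y side of the disc, the stop at its front (-x)
- stop_end (a point): middle of the top of the fixed stop: an iron tongue reaching in over the disc's rim at the front, 46 mm long (along x), 12 mm wide (y), its top 74 mm above the table. Same axes as disc_centre
- disc (a joint): rad the disc still is from home: 0 = its peg rests against the stop, grows clockwise seen from above (so it goes home counter-clockwise). The bearing drags (about 2 N at the peg) and the disc stays where it is left. At value q the peg stands at (-97 cos q, +97 sin q) mm from the disc centre in the axes of disc_centre
- peg_top (a point): top centre of the upright aluminium peg fixed on the disc near its rim: round, 16 mm across, 50 mm tall, top 100 mm above the table, 97 mm from the disc's axis
- brake (a joint): angle of the brake lever, rad: 0 = off, about 0.41 = first detent (drag), 0.88 = second stop (locked), and it cannot go beyond; grows counter-clockwise seen from above. A spring plunger holds it in each place: about 5.5 N at the grip pushes it out of off, 6.5 N out of the first detent; past about 0.2 (0.65) rad it snaps on to the next place and stays there, short of that it springs back
- grip_top (a point): top centre of the brake lever's upright knurled aluminium grip: 20 mm across, 44 mm tall above its flat lever arm (arm top 51 mm, grip top 95 mm above the table), 70 mm from the lever's upright pivot axis. Swings in a level arc between two thin upright end pins, 55 mm tall, 40 mm from the pivot axis
- brake_pivot (a point): point on the upright pivot axis of the brake lever, on the -y side of the disc, 135 mm from the disc's centre; same axes as disc_centre. At lever value q the grip stands at 70 (cos a, sin a) mm from it in these axes, a = q - pi/2 - 0.45
- cell_centre (a point): centre of the clear acrylic cubic unit-cell frame, 70 mm cube of 6 mm bars with white corner balls, standing loose on the middle of the disc (its top 120 mm above the table, its corners up to 55 mm from the disc's axis) and riding round with it. Not to be touched
- rods: bystander: banded bundle of six grey aluminium bond rods, 160 mm long, 26 mm wide, 24 mm high, lying on the table; origin under its middle, x along the rods
- tray: bystander: black tray of white porcelain connector hubs, 170 x 230 x 30 mm; origin under its middle
- driver: bystander: screwdriver 150 mm long lying on the table, x along it, about 30 mm high
- atom0_centre (a point): bystander: centre of a glossy red plastic atom sphere, 44 mm across, standing on the table in a low aluminium ring (28 mm across)
- atom1_centre (a point): bystander: centre of a glossy red plastic atom sphere, 44 mm across, standing on the table in a low aluminium ring (28 mm across)
- atom2_centre (a point): bystander: centre of a glossy red plastic atom sphere, 44 mm across, standing on the table in a low aluminium ring (28 mm across)
- atom3_centre (a point): bystander: centre of a glossy red plastic atom sphere, 44 mm across, standing on the table in a low aluminium ring (28 mm across)
Mind the look-alikes: they are no part of the job. What is shaped like the part that bears cell_centre but blue or red is not meant.

How it is judged:
On the way, in this order (a step that is already met when the one before it is completed fails the run):
1. the disc is home against its stop with the brake still off (value of joint disc below 0.07 rad and value of joint brake below 0.2 rad), for 0.2 s.
2. the brake lever is at its second stop, the disc still home (value of joint disc below 0.07 rad and value of joint brake above 0.8 rad), for 0.2 s.
At the end, for the whole second after the job is handed in: the disc within 0.07 rad (7 mm at the peg) of its stop, the brake lever beyond 0.80 rad (snapped in at the second stop) and at rest, the cube frame upright within 20 mm of the disc's centre (all of step 2 and velocity of joint brake below 0.05 rad/s and horizontal distance between cell_centre and disc_centre below 0.02 m and angle between cell_centre's own z axis and vertical below 0.1 rad); the robot touches nothing.
It fails at once if the cube frame is touched by the robot (contact force between any of the fingers, the arm and cell above 0.5 N).
It fails at once if the cube frame is lifted or tipped (height (world z) of cell_centre above 0.095 m or angle between cell_centre's own z axis and vertical above 0.25 rad).
It fails at once if a bystander is shifted by more than 15 mm or lifted (distance of any of atom0_centre, atom1_centre, atom2_centre, atom3_centre, rods, tray, driver from where it was at the start of the episode above 0.015 m).
It fails at once if the brake is set before the disc is home (value of joint disc above 0.12 rad and value of joint brake above 0.3 rad).
It also fails if it takes over 54 s, if anything falls off the work surface, if the arm or the gripper's body presses on something with over 40 N, if the wrist force passes 120 N, or if a joint passes its speed limit or range.

## Robot

A 6-joint arm with a two-finger parallel gripper is mounted at the origin on the work surface. World frame = base frame: x ahead of the robot, y to its left, z up, the work surface at z = 0. Lengths are in m, angles in rad, forces in N, time in s.
With the tool pointing down it reaches from about 0.275 to 0.975 m from the base axis. Payload 8.4 kg.
Tool frame: the origin (TCP) lies between the finger pads; the fingertips stand 11 mm ahead of it and the grasp point (between the pads) lies 8 mm behind it (bot.tcp_to_tips is the distance from the TCP to the fingertips, in m); z points along the fingers, y is the direction in which the jaws open and shut (so a half turn about z gives the same grasp; the last joint's range is limited). The gripper opens to 92 mm and grips with 3 to 60 N. Pads are 20 mm wide; open, the fingers measure 128 mm over their backs; the gripper's body (75 mm by 189 mm) begins 69 mm behind the grasp point.
Start: joints at [-1.272, 0.353, 1.633, -0, 1.155, -0.002], TCP at [0.185, -0.597, 0.226] pointing down, gripper open.
Joint ranges: [-2.63, 2.63], [-0.92, 2.1], [0.06, 2.66], [-1.3, 4.44], [0, 2.69], [-3.02, 3.02]. Speed limits (rad/s): [2.22, 2.22, 2.79, 3.14, 3.14, 3.14].

## Interface

Orientations are given as a unit quaternion [w, x, y, z].
In Python, from workcell import bot, jaws, viewer gives the robot as it stands. Calls block until the motion is done:
- bot.goto(position, orientation): joint-space move of the TCP to a pose.
- bot.move_straight(position, speed=0.15, orientation=None, f_stop=None): straight line of the TCP; orientation=None keeps the orientation; speed is the mean speed in m/s. With f_stop (N) it stops when the force on the tool has changed by that much, and returns True; else False.
- bot.set_joints(angles): joint-space move.
- jaws.ungrasp() and jaws.close_gripper(grasp_force=None): open the fingers fully, or close them until they stop; grasp_force is the grip in N (None keeps the last).
- bot.pause(seconds).
- bot.solve_ik(position, orientation): joint angles nearest the present ones, or None.
- viewer.grab_frame(name): name is "scene" or "side" or "wrist"; returns the picture (384x512x3 uint8, red, green, blue); there is no depth.
- viewer.get_calibration(name): a dict with "camera_matrix" (3x3 intrinsics, pixels), "pose" (4x4, takes a point from camera to world coordinates). Camera axes: x right, y up, looking along -z (the intrinsics and any distortion apply to the point x, -y, -z); pixel columns grow to the right and rows downward; lengths in m; the calibration is good to about 2 mm. A picture is of the moment at which its call begins: read the wrist's pose just before it. get_calibration takes no time and is no camera call; for the wrist camera it gives the pose at the moment of the call.
A pose or a line that the arm cannot do raises bot.PlanningError and nothing moves.
- bot.hand_in(): hands the job in, once; it reports no verdict.
Trained networks look in the newest picture that a camera, given by its name, has taken for a name from the list of things; names that differ only in an ending like _2 or _b are one class to them, and where a whole thing is asked for, a point or a joint stands for the part that bears it (a point fixed in the world has none). Each returns a list of dicts, best first, with "score" (0 to 1); they miss things now and then, are a little off and sometimes report something else, mostly with a low value. They report only what shows in the picture. A call takes as long as a camera call. They do not tell look-alikes from the thing itself.
- viewer.recognise(camera, thing): "bbox" ([left, top, right, bottom] in pixels, round what is visible of it).
- viewer.place_of(camera, thing): "point" ([column, row] in pixels: a listed point, or the origin of a listed thing).
Readings, each from a call of its own:
- bot.current_t(): time.
- bot.current_qpos(): joint angles.
- bot.current_qvel(): joint speeds.
- bot.current_joint_torque(): joint torques, N m.
- bot.current_eef_pos(): TCP position.
- bot.current_tool_rot(): TCP orientation.
- bot.current_wrist_force(): force on the tool from outside, world axes, zero at the start.
- bot.current_torque(): the same for the moment, N m.
- bot.current_grip_width(): opening from 0.0 (shut) to 1.0 (fully open).
Only numpy, scipy, OpenCV 4.12 (cv2) and the standard library are available. Lean on these libraries where they do the work, as an engineer would, in place of code of your own. Each camera call takes 0.05 s, during which the arm holds its last target.

## Working session

There is one attempt and no reset: what is moved stays moved. The work goes in short steps, each a Python script; the robot and the scene stay as the last script left them, time stands still between calls to the robot, and variables do not carry over. Pictures are saved under pics/ and viewed, and the job is handed in when it is done.

```bash
ls; mkdir -p pics; python3 - <<'E'
from workcell import bot,jaws,viewer
import cv2,numpy as np
print(bot.current_t())
for c in ["scene","side","wrist"]:
    im=viewer.grab_frame(c); cv2.imwrite(f"pics/{c}0.png",im[:,:,::-1])
    k=viewer.get_calibration(c); print(c,k["camera_matrix"].tolist(),np.round(k["pose"],4).tolist(),[q for q in k])
    for t in ["disc_centre","stop_end","peg_top","grip_top","brake_pivot","cell_centre"]:
        print(t,[(np.round(d["point"],1).tolist(),round(d["score"],2)) for d in viewer.place_of(c,t)][:4])
print(bot.current_t(),bot.current_tool_rot())
E
```

```text
pics
0.0
scene [[401.1073722221904, 0.0, 249.60577609895], [0.0, 401.1073722221904, 190.41886957007986], [0.0, 0.0, 1.0]] [[0.8857, -0.2931, 0.3601, 0.9469], [0.4641, 0.5359, -0.7053, -0.7231], [0.0138, 0.7917, 0.6107, 0.7479], [0.0, 0.0, 0.0, 1.0]] ['camera_matrix', 'pose']
disc_centre [([248.2, 199.2], 0.83), ([216.9, 233.6], 0.68), ([305.1, 219.6], 0.4)]
stop_end [([207.2, 182.5], 0.62), ([188.5, 225.5], 0.18)]
peg_top [([240.0, 167.3], 0.95)]
grip_top []
brake_pivot [([217.9, 230.6], 0.93), ([241.7, 170.3], 0.25)]
cell_centre [([292.6, 308.1], 0.79), ([245.1, 187.5], 0.71), ([203.9, 154.6], 0.59), ([243.0, 134.7], 0.58)]
side [[450.1117669672549, 0.0, 264.308517190494], [0.0, 450.1117669672549, 193.54186171908202], [0.0, 0.0, 1.0]] [[0.989, 0.0543, -0.1375, 0.3679], [-0.1456, 0.5176, -0.8432, -1.0537], [0.0254, 0.8539, 0.5198, 0.7484], [0.0, 0.0, 0.0, 1.0]] ['camera_matrix', 'pose']
disc_centre [([271.2, 204.2], 0.95)]
stop_end [([225.7, 199.9], 0.64), ([267.3, 189.8], 0.57)]
peg_top [([240.7, 175.9], 0.95)]
grip_top [([259.1, 231.4], 0.75)]
brake_pivot [([270.1, 233.5], 0.8)]
cell_centre [([380.3, 255.6], 0.94), ([184.3, 186.0], 0.6), ([204.2, 156.6], 0.58), ([264.6, 189.8], 0.55)]
wrist [[289.5401167685975, 0.0, 256.0331262772082], [0.0, 289.5401167685975, 189.26122114162786], [0.0, 0.0, 1.0]] [[0.2951, 0.9152, 0.2745, 0.2626], [-0.9555, 0.2824, 0.0856, -0.5718], [0.0009, -0.2875, 0.9578, 0.3843], [0.0, 0.0, 0.0, 1.0]] ['camera_matrix', 'pose']
disc_centre []
stop_end []
peg_top []
grip_top []
brake_pivot []
cell_centre []
1.05 [-1.41285284e-05  9.88709383e-01  1.49845776e-01  6.21386013e-06]
```

View pics/scene0.png

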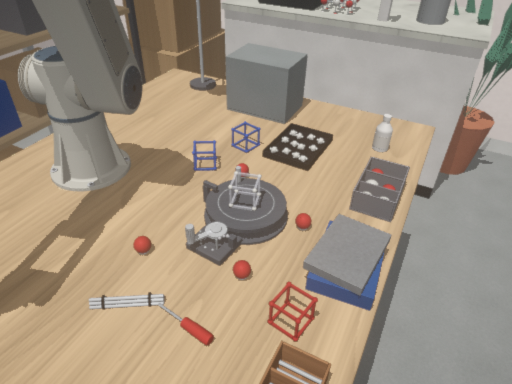

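View pics/side0.png

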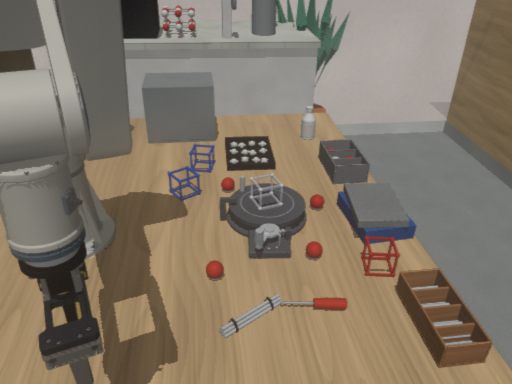

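```bash
python3 - <<'E'
import cv2
a=cv2.imread("pics/scene0.png")[110:270,150:340]; cv2.imwrite("pics/sc_crop.png",cv2.resize(a,None,fx=4,fy=3.7,interpolation=cv2.INTER_CUBIC)[:600])
a=cv2.imread("pics/side0.png")[140:270,170:360]; cv2.imwrite("pics/si_crop.png",cv2.resize(a,None,fx=4,fy=4,interpolation=cv2.INTER_CUBIC))
E
```

```text
(no output)
```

View pics/sc_crop.png

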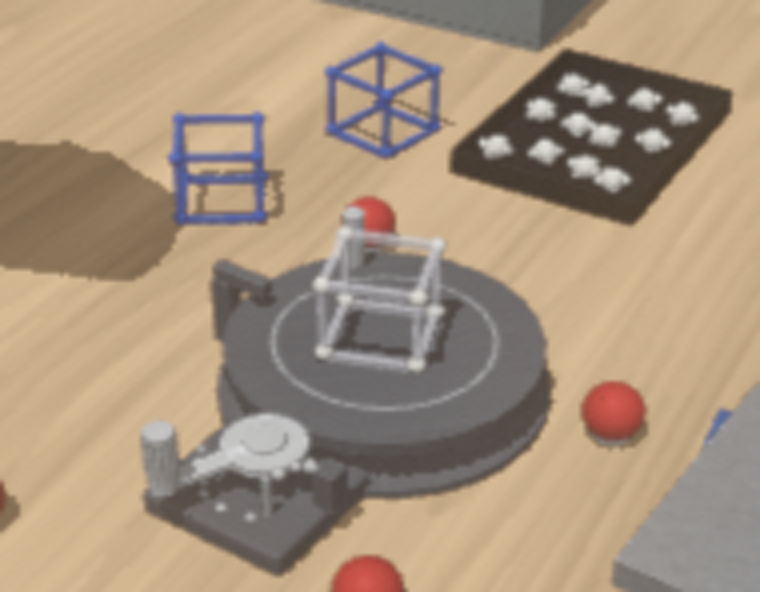

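View pics/si_crop.png

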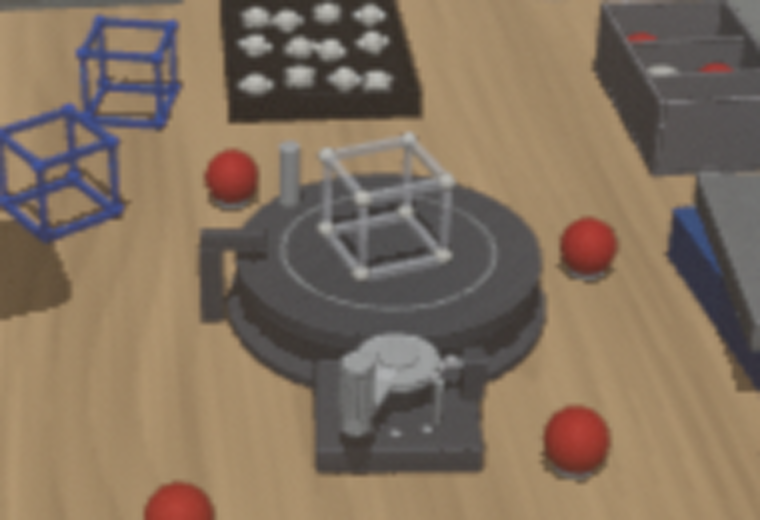

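Scene picture: the disc is at about (246,202), with the white, clear frame on it at (245,187). The peg is at (239,167), the stop at (207,183), the grip at about (190,228) and the pivot at (216,231). In the side picture the same parts are at: disc (270,204), frame (265,190), peg (242,176), stop (226,200), grip (259,232). The cube frames are the blue pair (204,155) and (245,137), the red one (292,310), and the clear one on the disc. The clear one fits the description, as the crops confirm.

```bash
cat > h.py <<'E'
from workcell import bot,jaws,viewer
import cv2,numpy as np
from scipy.optimize import least_squares
CAL={c:viewer.get_calibration(c) for c in ["scene","side"]}
def proj(c,P,cal=None):
    k=cal or CAL[c]; T=np.linalg.inv(k["pose"]); p=np.atleast_2d(P)@T[:3,:3].T+T[:3,3]
    q=p*[1,-1,-1]; q=q@np.array(k["camera_matrix"]).T; return q[:,:2]/q[:,2:]
def ray(c,px,z,cal=None):
    k=cal or CAL[c]; d=np.linalg.inv(k["camera_matrix"])@[px[0],px[1],1]; d=k["pose"][:3,:3]@(d*[1,-1,-1]); o=k["pose"][:3,3]
    return o+d*(z-o[2])/d[2]
def model(p,names):
    cx,cy,yaw,q,b=p; c,s=np.cos(yaw),np.sin(yaw)
    L={"disc_centre":(0,0,.05),"peg_top":(-.097*np.cos(q),.097*np.sin(q),.1),
       "brake_pivot":(0,-.135,.065)}
    a=b-np.pi/2-.45; L["grip_top"]=(.07*np.cos(a),-.135+.07*np.sin(a),.095)
    return {n:np.array([cx+c*L[n][0]-s*L[n][1],cy+s*L[n][0]+c*L[n][1],L[n][2]]) for n in names}
E
python3 - <<'E'
from h import *
O={"scene":{"disc_centre":(248.2,199.2),"stop_end":(207.2,182.5),"peg_top":(239,167.3),"brake_pivot":(217.9,230.6),"grip_top":(189.8,226)},
"side":{"disc_centre":(271.2,204.2),"stop_end":(225.7,199.9),"peg_top":(241.5,176.2),"brake_pivot":(270.1,231),"grip_top":(259.1,231.4)}}
Z={"disc_centre":.05,"stop_end":.074,"peg_top":.1,"brake_pivot":.065,"grip_top":.095}
for n in Z:
    print(n,*[np.round(ray(c,O[c][n],Z[n]),4) for c in O])
def f(p):
    M=model(p,["disc_centre","peg_top","brake_pivot","grip_top"])
    return np.concatenate([(proj(c,M[n])[0]-O[c][n])*(.3 if n=="disc_centre" else 1) for c in O for n in M])
best=min((least_squares(f,[.6,-.3,y,q,0],loss='soft_l1') for y in np.arange(-3,3.2,.7) for q in(.4,1.2)),key=lambda r:r.cost)
print(best.x,best.cost);print(f(best.x).reshape(2,-1,2).round(1))
for n,c in [("atom0_centre","scene"),("atom0_centre","side"),("rods","side"),("driver","side")]:
    viewer.grab_frame(c)
    print(n,c,[(np.round(ray(c,d["point"],.028 if 'atom' in n else 0),3)[:2].tolist(),round(d["score"],2)) for d in viewer.place_of(c,n)])
E
```

```text
disc_centre [0.5505 0.0456 0.05  ] [0.5638 0.0187 0.05  ]
stop_end [0.4279 0.0301 0.074 ] [0.4334 0.0176 0.074 ]
peg_top [0.4882 0.1063 0.1   ] [0.4867 0.1024 0.1   ]
brake_pivot [ 0.551  -0.1156  0.065 ] [ 0.5365 -0.13    0.065 ]
grip_top [ 0.5014 -0.1606  0.095 ] [ 0.502  -0.1692  0.095 ]
[ 0.54892561  0.02675682 -0.03012538  0.87155313 -0.17037222] 10.833913269468368
[[[-1.1  1.1]
  [-0.4  0.7]
  [-0.6 -2.6]
  [-0.4  1. ]]

 [[-1.7 -0.4]
  [ 0.7 -0.1]
  [ 1.8 -5.1]
  [-0.1 -1.3]]]
atom0_centre scene [([0.383, -0.212], 0.76), ([0.507, 0.108], 0.74), ([0.543, 0.398], 0.32)]
atom0_centre side [([0.39, -0.221], 0.85), ([0.706, 0.066], 0.73)]
rods side [([0.462, -0.348], 0.96)]
driver side [([0.6, -0.33], 0.75)]
```

```bash
cat > fit.py <<'E'
from h import *
O={"scene":{"disc_centre":(246.3,202.4),"peg_top":(239,167.3),"brake_pivot":(217.2,229.4),"grip_top":(189.8,226)},
"side":{"disc_centre":(268.5,204),"peg_top":(241.9,176.2),"brake_pivot":(270.1,228.5),"grip_top":(259.1,231)}}
def f(p):
    M=model([*p[:4],0],["disc_centre","peg_top","brake_pivot","grip_top"]); M["brake_pivot"][2]=p[4]
    return np.concatenate([(proj(c,M[n])[0]-O[c][n]) for c in O for n in M])
r=least_squares(f,[.55,.027,0,.87,.065],loss='soft_l1');p=r.x
print(p);print(f(p).reshape(2,-1,2).round(1))
M=model([*p[:4],0],["disc_centre","peg_top","brake_pivot","grip_top"]);print(M)
def overlay(im,c,p,cal=None):
    t=np.linspace(0,2*np.pi,80);R=[]
    for rad,z in((.112,.05),):
        R.append(proj(c,np.c_[p[0]+rad*np.cos(t),p[1]+rad*np.sin(t),0*t+z],cal))
    def cyl(P,r,z0):
        for z in(z0,P[2]): R.append(proj(c,np.c_[P[0]+r*np.cos(t),P[1]+r*np.sin(t),0*t+z],cal))
    cyl(M["peg_top"],.008,.05);cyl(M["grip_top"],.01,.051)
    q=proj(c,[M["brake_pivot"]],cal)[0]
    return R,q
def draw(im,c,p,box,fn,s=4,cal=None):
    R,q=overlay(im,c,p,cal);x0,y0,x1,y1=box
    a=cv2.resize(im[y0:y1,x0:x1],None,fx=s,fy=s,interpolation=cv2.INTER_CUBIC)
    for l in R: cv2.polylines(a,[np.int32((l+.5-[x0,y0])*s)],True,(0,255,0),1)
    cv2.circle(a,tuple(np.int32((q+.5-[x0,y0])*s)),3,(0,0,255),-1)
    cv2.imwrite(fn,a)
if __name__=="__main__":
    draw(cv2.imread("pics/scene0.png"),"scene",p,(150,130,340,270),"pics/o1.png")
    draw(cv2.imread("pics/side0.png"),"side",p,(170,140,360,270),"pics/o2.png")
E
python3 fit.py
```

```text
[ 0.55435824  0.0304536  -0.10587585  0.73157525  0.05410062]
[[[ 0.6  0.3]
  [-0.2  0.8]
  [-0.4  0.1]
  [-0.   0.9]]

 [[-1.2 -1.8]
  [ 0.5 -0.1]
  [-0.3 -0.1]
  [ 0.1 -1. ]]]
{'disc_centre': array([0.55435824, 0.0304536 , 0.05      ]), 'peg_top': array([0.48943044, 0.10251872, 0.1       ]), 'brake_pivot': array([ 0.54009168, -0.10379046,  0.065     ]), 'grip_top': array([ 0.50315356, -0.16325116,  0.095     ])}
```

View pics/o1.png

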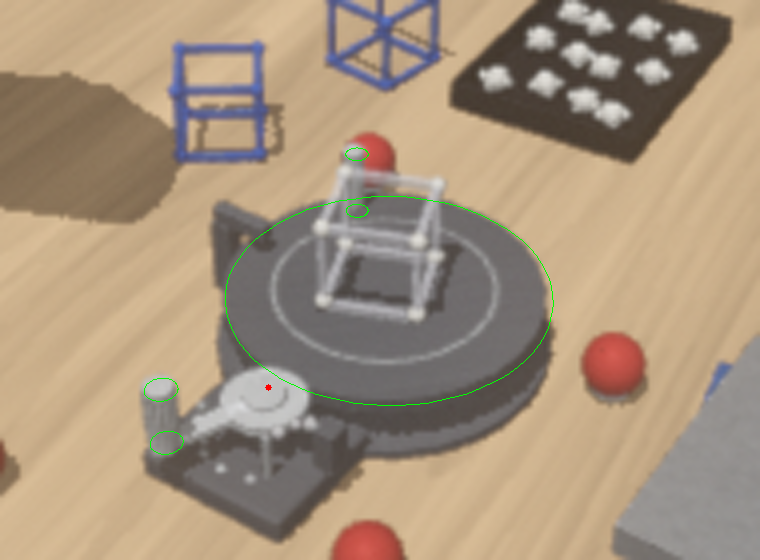

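View pics/o2.png

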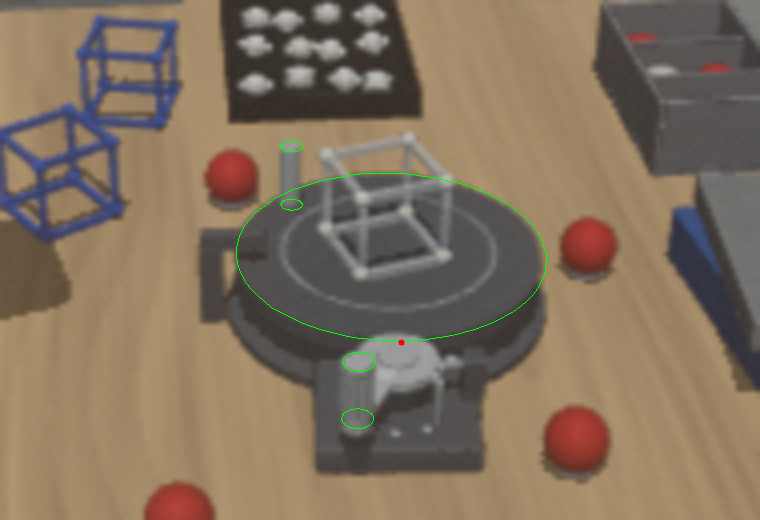

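Overlays agree within 2–3 mm. I'll take one overhead wrist picture to tighten the fit.

```bash
python3 - <<'E'
from h import *
import json
jaws.close_gripper(5)
th=-0.3
# tool x dir angle phi: quat (0,cos(phi/2),sin(phi/2),0)
def Q(phi): return [0,np.cos(phi/2),np.sin(phi/2),0]
bot.goto([.50,-.04,.34],Q(0.3))
k=viewer.get_calibration("wrist"); im=viewer.grab_frame("wrist"); cv2.imwrite("pics/w1.png",im[:,:,::-1])
np.savez("w1.npz",K=k["camera_matrix"],P=k["pose"]); print(np.round(k["pose"],3), bot.current_t())
for t in ["disc_centre","stop_end","peg_top","grip_top","brake_pivot","cell_centre"]:
    print(t,[(np.round(d["point"],1).tolist(),round(d["score"],2)) for d in viewer.place_of("wrist",t)][:4])
E
```

```text
[[ 0.294  0.916  0.275  0.578]
 [-0.956  0.281  0.085 -0.016]
 [ 0.001 -0.288  0.958  0.498]
 [ 0.     0.     0.     1.   ]] 5.1583
disc_centre [([221.0, 105.2], 0.61)]
stop_end [([198.3, 181.8], 0.82)]
peg_top [([150.8, 138.4], 0.63)]
grip_top [([337.4, 187.7], 0.7)]
brake_pivot [([300.4, 142.0], 0.78)]
cell_centre [([95.4, 214.6], 0.61)]
```

View pics/w1.png

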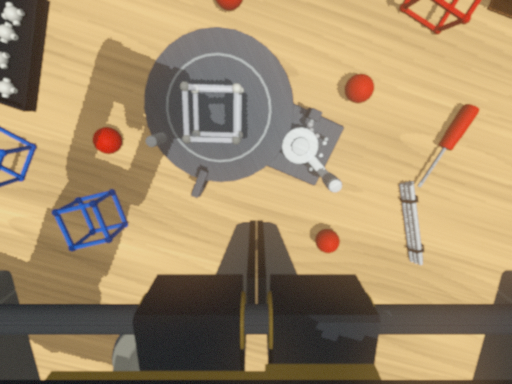

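The wrist picture shows the disc centred at about (220,105), the frame on it at (213,111), the peg at (153,140), the stop at (200,180), the pivot hub at (300,145) and the grip top at (335,184).

```bash
cat > fit2.py <<'E'
import fit
from fit import *
d=np.load("w1.npz"); W={"camera_matrix":d["K"],"pose":d["P"]}; CAL["wrist"]=W
Ow={"disc_centre":(219.5,105.5),"peg_top":(152,139.5),"brake_pivot":(300.4,144),"grip_top":(335.5,184.5)}
O["wrist"]=Ow
r=least_squares(f,[.55,.027,-.1,.75,.055],loss='soft_l1');p=r.x
M=model([*p[:4],0],["disc_centre","peg_top","brake_pivot","grip_top"]); fit.M=M
if __name__=="__main__":
    print(p);print(f(p).reshape(3,-1,2).round(1));print(M)
    for n,z in dict(disc_centre=.05,peg_top=.1,grip_top=.095,brake_pivot=.055).items(): print(n,ray("wrist",Ow[n],z).round(4))
    print("stop",ray("wrist",(198.5,183),.074),"cell bottoms",ray("wrist",(213,112),.12))
    for px in [(107,140),(327,240),(359,88)]: print("atom",ray("wrist",px,.028).round(3))
    draw(cv2.imread("pics/w1.png"),"wrist",p,(135,20,355,205),"pics/o3.png",3.2 and 3)
    draw(cv2.imread("pics/scene0.png"),"scene",p,(150,130,340,270),"pics/o4.png",3)
E
python3 fit2.py
```

```text
[ 0.55435824  0.0304536  -0.10587585  0.73157525  0.05410062]
[[[ 0.6  0.3]
  [-0.2  0.8]
  [-0.4  0.1]
  [-0.   0.9]]

 [[-1.2 -1.8]
  [ 0.5 -0.1]
  [-0.3 -0.1]
  [ 0.1 -1. ]]]
{'disc_centre': array([0.55435824, 0.0304536 , 0.05      ]), 'peg_top': array([0.48943044, 0.10251872, 0.1       ]), 'brake_pivot': array([ 0.54009168, -0.10379046,  0.065     ]), 'grip_top': array([ 0.50315356, -0.16325116,  0.095     ])}
[ 0.55547757  0.03373518 -0.11661487  0.70637678  0.05133733]
[[[ 1.5 -0.3]
  [ 0.2  0.4]
  [ 0.2  0. ]
  [ 0.6 -0.2]]

 [[-0.9 -2.4]
  [ 0.5 -0.4]
  [-0.7  0. ]
  [-0.5 -1.9]]

 [[ 0.2  1.3]
  [ 0.5  0. ]
  [ 0.8 -0.4]
  [-0.1  0.1]]]
{'disc_centre': array([0.55547757, 0.03373518, 0.05      ]), 'peg_top': array([0.48951458, 0.10485399, 0.1       ]), 'brake_pivot': array([ 0.53977022, -0.10034792,  0.065     ]), 'grip_top': array([ 0.50219569, -0.15940852,  0.095     ])}
disc_centre [0.5572 0.0346 0.05  ]
peg_top [0.4893 0.1055 0.1   ]
grip_top [ 0.5023 -0.1595  0.095 ]
brake_pivot [ 0.5391 -0.0988  0.055 ]
stop [0.43951301 0.0330903  0.074     ] cell bottoms [0.55036572 0.03252354 0.12      ]
atom [0.451 0.197 0.028]
atom [ 0.389 -0.207  0.028]
atom [ 0.644 -0.161  0.028]
```

View pics/o3.png

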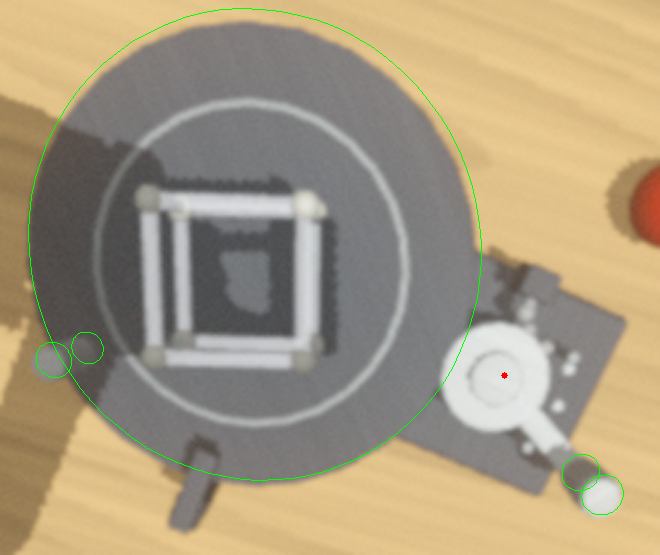

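```bash
cat >> h.py <<'E'
def Q(phi): return [0,np.cos(phi/2),np.sin(phi/2),0]
C=np.array([.5550,.0330]); R=.103; ZT=.077
def arc(th,z=ZT): return [C[0]+R*np.cos(th),C[1]+R*np.sin(th),z], Q(th-np.pi/2)
E
python3 - <<'E'
from h import *
for th in (1.98,2.4,2.9): print(bot.solve_ik(*arc(th)))
bot.goto(*arc(1.98,.25))
print(bot.move_straight(arc(1.98)[0],speed=.12,f_stop=6),bot.current_eef_pos())
for th in np.arange(2.08,2.31,.1):
    p,q=arc(th); print(round(th,2),bot.move_straight(p,speed=.05,orientation=q,f_stop=8),np.round(bot.current_wrist_force(),1))
print(bot.current_t())
im=viewer.grab_frame("scene"); cv2.imwrite("pics/s2.png",cv2.resize(im[100:270,120:340,::-1],None,fx=3,fy=3))
E
```

```text
[ 2.40298854e-01  4.01785500e-01  1.95626830e+00 -4.44089210e-16
  7.83538851e-01  1.40189151e+00]
[ 2.07870789e-01  3.52428544e-01  2.03996456e+00 -4.44089210e-16
  7.49199547e-01  9.49463443e-01]
[ 1.22747654e-01  3.13208598e-01  2.10439594e+00 -4.44089210e-16
  7.23988113e-01  3.64340308e-01]
False [0.51447208 0.12758413 0.07759325]
2.08 False [ 0.3 -0.1  1. ]
2.18 False [ 0.7  0.  -0.7]
2.28 False [ 0.5 -0.5 -0.4]
8.9083
```

View pics/s2.png

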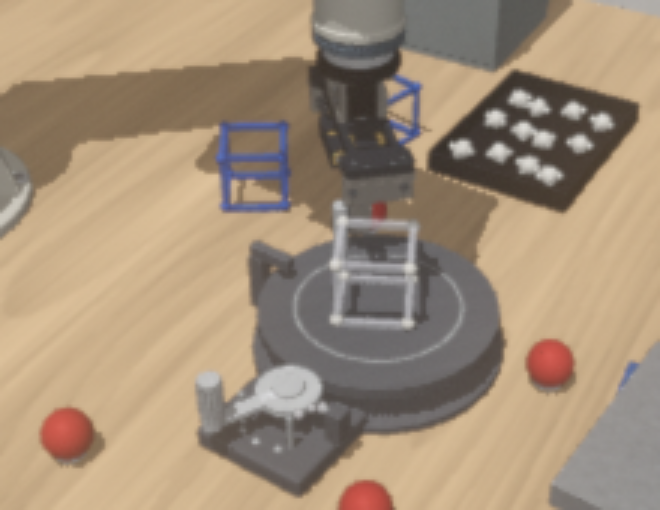

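The peg has moved from (239,168) to about (233,171) and the frame is riding along with it. I'll keep pushing.

```bash
python3 - <<'E'
from h import *
for th in list(np.arange(2.38,2.69,.1))+[2.74,2.79,2.84,2.88,2.92,2.96]:
    p,q=arc(th); s=bot.move_straight(p,speed=.05 if th<2.7 else .025,orientation=q,f_stop=8); print(round(th,2),s,np.round(bot.current_wrist_force(),1))
    if s: break
print(bot.current_t(),bot.current_eef_pos())
im=viewer.grab_frame("scene"); cv2.imwrite("pics/s3.png",cv2.resize(im[100:270,120:340,::-1],None,fx=3,fy=3))
E
```

```text
2.38 False [ 0.   0.  -0.5]
2.48 False [-0.4 -0.1  0.2]
2.58 False [ 0.6 -1.   0.2]
2.68 False [ 1.  -0.7 -1.1]
2.74 False [ 0.2  0.3 -0.6]
2.79 False [-0.1  0.  -0.6]
2.84 False [-0.5  0.  -0.2]
2.88 True [0.5 7.1 1.7]
11.7167 [0.4561801  0.06260944 0.07701353]
```

View pics/s3.png

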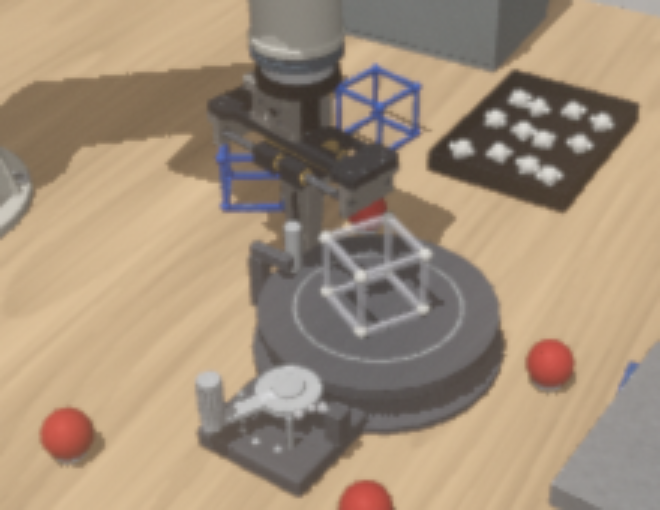

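Contact came at finger angle 2.857, against 2.84 predicted, and the peg shows against the stop. I'll hold, back off, rise, and look from above before touching the brake.

```bash
cat >> h.py <<'E'
P=np.array([.5396,-.1003]); RB=.079
def barc(a,z=ZT): return [P[0]+RB*np.cos(a),P[1]+RB*np.sin(a),z], Q(a+np.pi/2)
E
python3 - <<'E'
from h import *
bot.pause(.3)
p,q=arc(2.68); bot.move_straight(p,speed=.1,orientation=q)
p[2]=.22; bot.move_straight(p,speed=.2)
for a in(-2.65,-2.1,-1.45): print(bot.solve_ik(*barc(a)))
bot.goto(*barc(-2.65,.26))
k=viewer.get_calibration("wrist"); im=viewer.grab_frame("wrist"); cv2.imwrite("pics/w4.png",im[:,:,::-1])
for t,z in [("peg_top",.1),("grip_top",.095),("stop_end",.074),("cell_centre",.085)]:
    print(t,[(np.round(d["point"],1).tolist(),np.round(ray("wrist",d["point"],z,k),4).tolist(),round(d["score"],2)) for d in viewer.place_of("wrist",t)][:3])
c,s=np.cos(-.117),np.sin(-.117)
print("home peg",C+.097*np.array([-c,-s]),bot.current_t())
E
```

```text
[-2.87877158e-01  3.52148600e-01  2.04043130e+00 -4.44089210e-16
  7.49012753e-01  2.36212284e+00]
[-3.28050956e-01  3.99010778e-01  1.96104416e+00 -4.44089210e-16
  7.81537712e-01  1.77194904e+00]
[-3.17258306e-01  4.61267775e-01  1.85207654e+00 -4.44089210e-16
  8.28248342e-01  1.13274169e+00]
peg_top []
grip_top [([245.4, 145.5], [0.4966, -0.1621, 0.095], 0.87)]
stop_end [([340.7, 17.2], [0.4698, -0.3261, 0.074], 0.28)]
cell_centre []
home peg [0.45866316 0.04432312] 15.0583
```

View pics/w4.png

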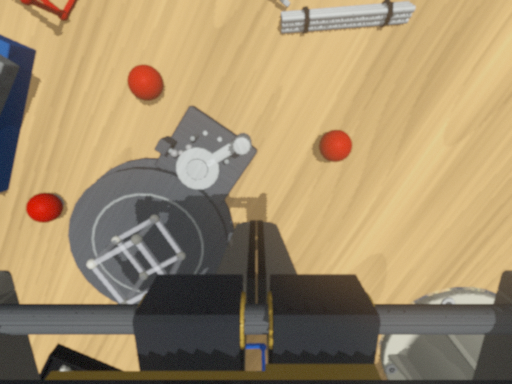

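The wrist picture shows the grip at (242,145), where it was measured, and the peg is hidden behind the gripper. The fixed cameras can check the peg.

```bash
python3 - <<'E'
from h import *
for c in("scene","side"):
    im=viewer.grab_frame(c); 
    b=(150,130,340,270) if c=="scene" else (170,140,360,270)
    cv2.imwrite(f"pics/{c}5.png",cv2.resize(im[b[1]:b[3],b[0]:b[2],::-1],None,fx=4,fy=4,interpolation=cv2.INTER_CUBIC))
    for t,z in [("peg_top",.1),("cell_centre",.085)]:
        print(c,t,[(np.round(d["point"],1).tolist(),np.round(ray(c,d["point"],z),4).tolist(),round(d["score"],2)) for d in viewer.place_of(c,t)][:4])
E
```

```text
scene peg_top [([220.2, 173.4], [0.4567, 0.0546, 0.1], 0.95), ([244.3, 199.7], [0.5711, -0.0161, 0.1], 0.36), ([242.5, 172.9], [0.5102, 0.0867, 0.1], 0.22)]
scene cell_centre [([202.3, 155.7], [0.3498, 0.1264, 0.085], 0.87), ([245.9, 190.8], [0.5481, 0.0361, 0.085], 0.72), ([244.7, 135.4], [0.4044, 0.2971, 0.085], 0.66), ([244.0, 169.8], [0.4964, 0.1212, 0.085], 0.53)]
side peg_top [([230.7, 188.8], [0.4491, 0.0332, 0.1], 0.92), ([252.5, 315.8], [0.4513, -0.445, 0.1], 0.28)]
side cell_centre [([266.4, 189.7], [0.5525, 0.0427, 0.085], 0.76), ([377.4, 254.3], [0.7674, -0.2764, 0.085], 0.72), ([199.4, 157.3], [0.3668, 0.2678, 0.085], 0.68), ([182.1, 185.5], [0.313, 0.0915, 0.085], 0.59)]
```

View pics/scene5.png

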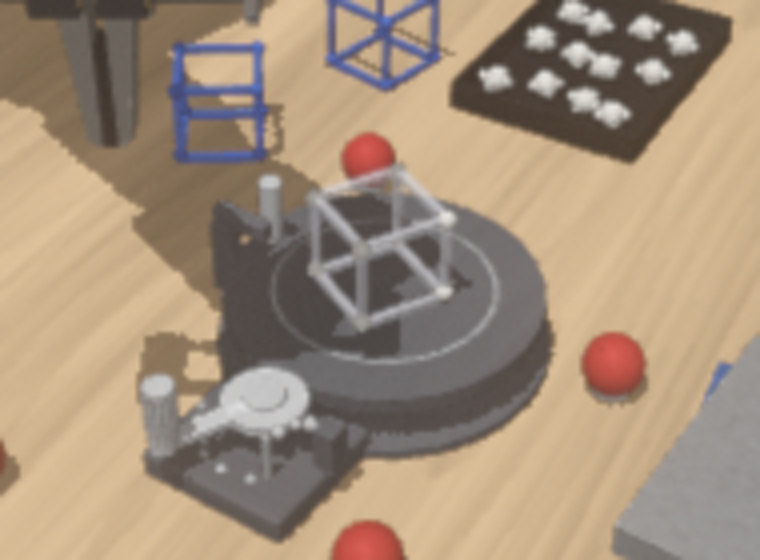

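View pics/side5.png

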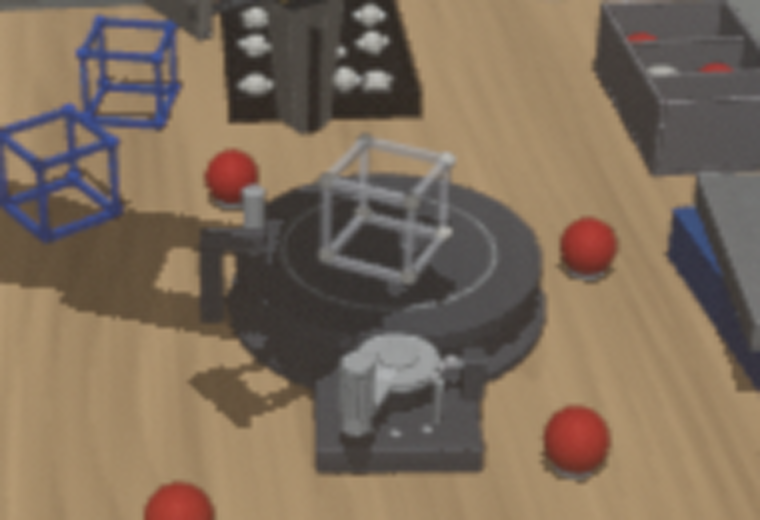

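```bash
python3 - <<'E'
from h import *
a=ray("scene",(217.4,175.3),.1);b=ray("side",(233.4,187.5),.1);print(a,b)
m=(a+b)[:2]/2-C; print(np.hypot(*m),np.arctan2(m[1],m[0])%(2*np.pi),np.pi-.117)
bot.move_straight(barc(-2.65)[0],speed=.15,f_stop=6)
for x in np.arange(-2.55,-1.38,.1):
    p,q=barc(x); s=bot.move_straight(p,speed=.05,orientation=q,f_stop=16); print(round(x,2),s,np.round(bot.current_wrist_force(),1))
    if s: break
print(bot.current_t(),bot.current_eef_pos())
bot.pause(.3)
im=viewer.grab_frame("side"); cv2.imwrite("pics/s6.png",cv2.resize(im[140:270,170:360,::-1],None,fx=4,fy=4,interpolation=cv2.INTER_CUBIC))
E
```

```text
[0.45461812 0.04298587 0.1       ] [0.45727661 0.03959852 0.1       ]
0.09939911695666942 3.0580723573543067 3.024592653589793
-2.55 False [ 0.3  0.5 -0.1]
-2.45 False [-0.3  0.6  0.2]
-2.35 False [-3.2  3.5  2.1]
-2.25 False [-0.2  0.  -0.4]
-2.15 False [ 0.4 -0.4  0.2]
-2.05 False [1.2 0.8 0.3]
-1.95 False [-5.7  0.9  3.9]
-1.85 False [-2.   0.  -0.6]
-1.75 False [ 0.2 -0.4  0.7]
-1.65 False [-0.1  0.5 -0.8]
-1.55 False [-4.9  0.4  2.5]
-1.45 True [-5.8 -2.6  5.2]
20.325 [ 0.54047482 -0.1794829   0.07585031]
```

View pics/s6.png

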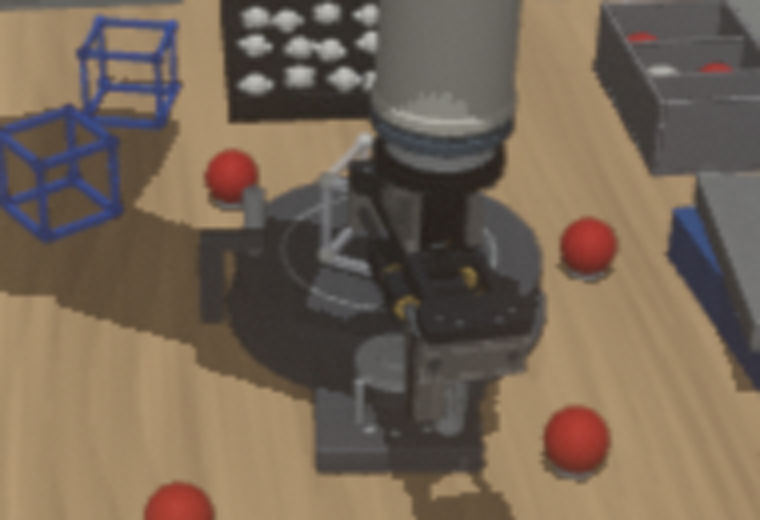

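Both detents showed up in the force, and the end stop came at -1.54, as predicted. I'll back off, rise and check.

```bash
python3 - <<'E'
from h import *
p,q=barc(-1.8); bot.move_straight(p,speed=.1,orientation=q)
p[2]=.28; bot.move_straight(p,speed=.2)
bot.goto([.38,-.18,.36],Q(0.1))
k=viewer.get_calibration("wrist"); im=viewer.grab_frame("wrist"); cv2.imwrite("pics/w7.png",im[:,:,::-1])
g=[(d["point"],d["score"]) for d in viewer.place_of("wrist","grip_top")]
for pt,sc in g:
    w=ray("wrist",pt,.095,k); v=w[:2]-P; print("grip",pt,sc,w,np.hypot(*v),"q=",np.arctan2(v[1],v[0])+np.pi/2+.45+.117)
for d in viewer.place_of("wrist","peg_top"): 
    v=ray("wrist",d["point"],.1,k)[:2]-C; print("peg",d,np.hypot(*v),"q=",np.pi-.117-np.arctan2(v[1],v[0])%(2*np.pi))
im=viewer.grab_frame("side"); cv2.imwrite("pics/s7.png",cv2.resize(im[140:270,170:360,::-1],None,fx=4,fy=4,interpolation=cv2.INTER_CUBIC))
print(bot.current_t(),bot.current_wrist_force())
E
```

```text
grip [260.4, 24.2] 0.73 [ 0.55885594 -0.16765041  0.095     ] 0.07004904671463719 q= 0.8454776750626698
grip [364.8, 23.1] 0.44 [ 0.57330269 -0.30278252  0.095     ] 0.20526821749762572 q= 0.7319353531056174
peg {'point': [101.2, 88.4], 'score': 0.93} 0.09634855113927114 q= -0.03816130577934107
peg {'point': [26.9, 90.0], 'score': 0.24} 0.15319783982421778 q= 0.6717759735302349
23.2167 [ 0.85841649  0.49932332 -0.26575735]
```

View pics/w7.png

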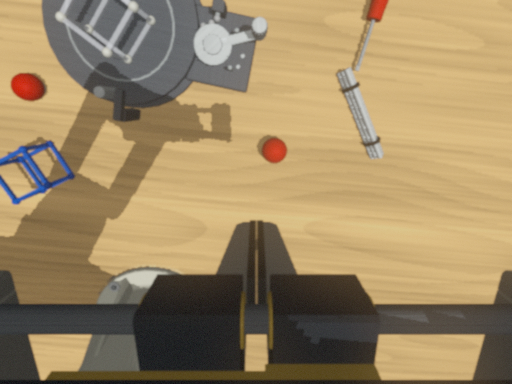

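View pics/s7.png

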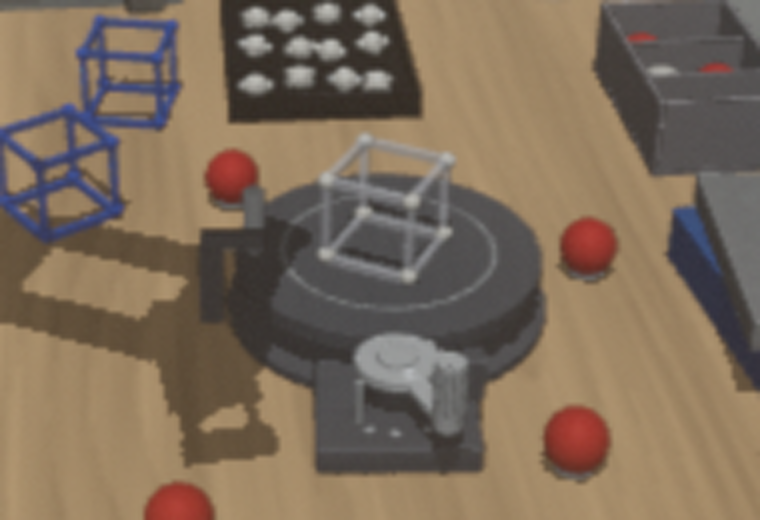

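The wrist picture shows the peg at (103,91) against the stop and the grip swung over to (260,25). That puts the brake at about 0.85 rad and the disc at about 0 within measurement error. In the side picture the frame is upright in the ring, and the arm is clear.

```bash
python3 - <<'E'
from workcell import bot
bot.hand_in()
E
```

```text
the job is handed in; nothing more can be done
```

The turntable is home against its stop and the brake is locked at its second stop. I handed the job in after about 23 s of robot time; `hand_in` gives no verdict, so the result rests on my own checks.

I pushed the peg counter-clockwise round its arc with the closed fingertips until the stop was felt. That came at finger angle 2.857, against 2.84 predicted. I then swept the brake grip through both detents to its end stop and moved the arm clear.

**Last checks:**
- **Disc:** the final wrist picture puts it at -0.04 rad, which is home within measurement error. An earlier fixed-camera check gave about -0.03 rad.
- **Brake:** it measured 0.85 rad against a nominal 0.88, and the end stop was felt where expected.
- **Cube frame:** it looks upright, and measured about 5 mm from the disc centre before the push and 7–10 mm after it. I did not measure it again at the end.
- **Bystanders:** those visible in the last pictures look unmoved.
- **Arm:** it is clear of everything, with about 1 N on the wrist, which is noise.

**Disagreements:** the fixed cameras differed by 3–8 mm on single points, so I settled the positions with an overhead wrist picture. The brake check from the network also gave a second, weaker grip at an impossible 205 mm radius, which I ignored.

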